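# Draw a blown fuse from the roaster's control box

## Robot

A 6-joint arm with a two-finger parallel gripper is mounted at the origin on the work surface. World frame = base frame: x ahead of the robot, y to its left, z up, the work surface at z = 0. Lengths are in m, angles in rad, forces in N, time in s.
With the tool pointing down it reaches from about 0.225 to 0.725 m from the base axis. Payload 3.1 kg.
Tool frame: the origin (TCP) lies at the very end of the fingers, on their centre line; the grasp point (between the pads) lies 19 mm behind it; z points along the fingers, y is the line along which they close (so a half turn about z gives the same grasp; the last joint's range is limited). The gripper opens to 85 mm and grips with 20 to 120 N. Pads are 22 mm wide; open, the fingers measure 114 mm over their backs; the gripper's body (76 mm by 85 mm) begins 54 mm behind the grasp point. The pads swing forward as they close: fully open they stand 13 mm farther back than shut.
Start: joints at [-1.314, 0.048, 0.099, 1.622, 0, 1.443], TCP at [0.197, -0.487, 0.231] pointing down, gripper open.
Joint ranges: [-2.91, 2.91], [-0.99, 1.94], [-1.21, 1.42], [-2.12, 2.29], [-1.49, 1.47], [-3.14, 3.14]. Speed limits (rad/s): [2.79, 2.79, 3.14, 3.14, 3.14, 3.14].

## Interface

Orientations are given as a unit quaternion [x, y, z, w].
In Python, from rig import manip gives the robot as it stands. The module is installed in compiled form; this text tells all that it offers. Calls block until the motion is done:
- manip.reach(position, orientation): joint-space move of the TCP to a pose.
- manip.movel(position, rot=None, max_speed=0.15): straight line of the TCP; rot=None keeps the orientation; max_speed is the mean speed in m/s.
- manip.move_j(angles): joint-space move.
- manip.ungrasp() and manip.close(squeeze=None): open the fingers fully, or close them until they stop; squeeze is the grip in N (None keeps the last).
- manip.pause(seconds).
- manip.ik(position, orientation): joint angles nearest the present ones, or None.
- manip.state(): the state.
- manip.camera(name): name is "side" or "top" or "wrist"; returns a dict with "img" (480x640x3 uint8, red, green, blue), "mtx" (3x3 intrinsics, pixels), "rvec" (rotation vector, rad) and "tvec" (3), from world to camera coordinates, as OpenCV has them. Camera axes: x right, y down, z forward; pixel columns grow to the right and rows downward; lengths in m; the calibration is good to about 2 mm. A picture is of the moment at which its call begins. There is no depth.
A pose or a line that the arm cannot do raises manip.PlanningError and nothing moves.
- manip.sign_off(): hands the job in; it is judged then, once.
The state is a dict: "time": time; "qpos": joint angles; "qvel": joint speeds; "joint_torque": joint torques, N m; "eef_pos": TCP position; "tcp_rot": TCP orientation; "ft_force": force on the tool from outside, world axes, zero at the start; "moment": the same for the moment, N m; "grip_width": finger opening in m; "gripper_force": force on a finger pad.
Only numpy, scipy, OpenCV 4.12 (cv2) and the standard library are available. Lean on these libraries where they do the work, as an engineer would, in place of code of your own. Each camera call takes 0.05 s, during which the arm holds its last target. There are 200 camera calls.

## Task

The burner fuse of the coffee roaster has blown: on the control box's deck, take out the fuse carrier that has the round knob. Push it down against its spring without forcing it, turn it anticlockwise until you feel it stop, off its catch, draw it straight out, and set it down gently on the floor of the aluminium parts tray. Leave the wing-knob carrier locked in its holder, and everything else where it is.

Things in the scene. Friction and masses are not known exactly. Their poses are not given: they have to be found in the camera images.
- control_box: black sheet-steel control box, 260 (x) x 280 (y) x 120 mm high, fixed; origin at the centre of its underside, z up. Its flat top (the deck, at 120 mm) carries two like fuse holders 90 mm apart along y, near the -x edge; behind them (+x) a display, a selector, small buttons and a mushroom stop button, all less than 40 mm above the deck
- holder_a (a point): centre of the top of the black collar of the +y fuse holder (box frame -70, 45, 136 mm); axes as the box. Collar 33 mm wide, 16 mm above the deck, in a steel ring 47 mm wide, 4 mm high. All contact forces between a carrier and its holder together must stay under 45 N, or it breaks: do not press hard onto the seat, wrench while the catch still holds or against the stop, or pull before the stop
- holder_b (a point): same point of the -y holder (box frame -70, -45, 136 mm), an identical holder. How a carrier behaves in it: the spring holds it up in the catch; pushed down it yields at 8 N, then gains 0.6 N per mm. It can turn only after 3 to 6 mm of downward travel (differs from start to start, unknown); 2 mm beyond that point it meets a hard seat
- carrier_knob (a point): the carrier to take out: centre of its ROUND fluted black knob, 36 mm across, 22 mm high, flat top. It starts locked in either holder, the knob's underside 9 mm above the collar. Held down, it turns anticlockwise seen from above to a stop, 42 to 87 degrees from where it was (unknown, differs; about 0.1 N m is felt there, do not turn harder). Only at the stop is it free: the spring lifts it, 35 mm straight up takes it out
- carrier_foot (a point): centre of the same carrier's flat foot, 45 mm below the knob's centre (total height 56 mm, 50 to 85 g; it stands upright on the foot). Stub below the knob 18 mm across, 34 mm long; two lugs on it along the carrier's x axis, 26 mm over both, 17 to 20 mm below the knob. Axes: z up along the stub; x is parallel to the box's x within 0.05 rad when locked
- wing_carrier_knob (a point): centre of the head of the other fuse carrier (same stub; head 22 mm high, 36 mm across with a raised 11 x 40 mm wing, along y, on top), locked in the other holder; to be left alone
- tray: open aluminium parts tray, 170 (x) x 150 (y) x 25 mm, walls 3 mm, floor 3 mm, fixed; origin at the centre of its underside. The half towards its -x end is empty
- carton_centre (a point): centre of a small fuse carton (30 x 50 x 22 mm) that lies in the tray's +x half; leave it
- timer: digital timer, white and blue, 62 x 68 x 18 mm, origin under its centre; bystander
- screwdriver: black-handled screwdriver lying on the bench, bystander
- mug: white mug, 80 mm wide, 90 mm high, bystander
- cupping_bowl: white cupping bowl, 100 mm wide, 55 mm high, bystander
- mouse: pale green computer mouse, 62 mm wide, 32 mm high, bystander
- bean_jar: jar of roasted beans with an aluminium lid, 84 mm wide, 130 mm high, bystander
Mind the look-alikes: they are no part of the job. Leave any green, orange or pink look-alike of the part that bears carrier_knob alone.

How it is judged:
On the way, in this order (a step that is already met when the one before it is completed fails the run):
1. the round-knob carrier, still in its holder, has been turned off its catch (more than 34 degrees from where it was locked) (angle between the x axis of carrier_knob and the x axis of control_box, either way round above 0.6 rad and (horizontal distance between carrier_knob and holder_a below 0.006 m or horizontal distance between carrier_knob and holder_b below 0.006 m) and z of carrier_knob in the frame of control_box below 0.17 m), for 0.05 s.
2. the carrier has been drawn up out of the holder's bore (z of carrier_knob in the frame of control_box above 0.183 m), for 0.05 s.
At the end, for the whole second after the job is handed in: the round-knob carrier stands or lies at rest inside the tray's walls, on its floor (knob centre lower than 56 mm above the bench) and touching it, not on the carton; the wing-knob carrier is within 4 mm of where it was (x of carrier_knob in the frame of tray between -0.082 and 0.082 m and y of carrier_knob in the frame of tray between -0.072 and 0.072 m and height (world z) of carrier_knob below 0.056 m and linear speed of carrier below 0.02 m/s and contact force between carrier and tray above 0.2 N and (horizontal distance between wing_carrier_knob and holder_a below 0.006 m or horizontal distance between wing_carrier_knob and holder_b below 0.006 m) and distance of wing_carrier_knob from where it was at the start of the episode below 0.004 m).
It fails at once if the carrier was forced in its holder: contact forces between it and the control box above 45 N (contact force between carrier and control_box above 45 N).
It fails at once if the carrier was dropped: it moved faster than 0.7 m/s out of the fingers (contact force between the fingers and carrier below 0.05 N and linear speed of carrier above 0.7 m/s).
It fails at once if the wing-knob carrier was turned or lifted (more than 8 mm, or 25 degrees) (distance of wing_carrier_knob from where it was at the start of the episode above 0.008 m or angle between the x axis of wing_carrier_knob and the x axis of control_box, either way round above 0.44 rad).
It fails at once if a bystander was pushed more than 30 mm or tipped over (distance of any of timer, screwdriver, mug, cupping_bowl, mouse, bean_jar, carton_centre from where it was at the start of the episode above 0.03 m or angle between any of mug, bean_jar, cupping_bowl's own z axis and vertical above 0.6 rad).
It also fails if it takes over 72 s, if anything falls off the work surface, if the arm or the gripper's body presses on something with over 40 N, if the wrist force passes 120 N, or if a joint passes its speed limit or range.

## Working session

There is one attempt and no reset: what is moved stays moved. The work goes in short steps, each a Python script; the robot and the scene stay as the last script left them, time stands still between calls to the robot, and variables do not carry over. Pictures are saved under pics/ and viewed, at most 10 in all, crops included, and the job is handed in when it is done.

```bash
mkdir -p pics; python3 - <<'E'
from rig import manip
import cv2,pickle
d={}
for n in("top","side","wrist"):
    c=manip.camera(n);d[n]=c;cv2.imwrite(f"pics/{n}0.png",c["img"][:,:,::-1])
    print(n,c["mtx"].tolist(),c["rvec"],c["tvec"])
pickle.dump(d,open("cam0.pkl","wb"))
s=manip.state();print(s)
E
```

```text
top [[568.1780843959136, 0.0, 327.51094769258026], [0.0, 568.1780843959136, 238.27976794402352], [0.0, 0.0, 1.0]] [ 2.13346162 -2.12705288  0.17098439] [0.06025176 0.50909042 1.30501123]
side [[459.0793081211254, 0.0, 317.8963382553817], [0.0, 459.0793081211254, 243.80229821894633], [0.0, 0.0, 1.0]] [ 0.61249426 -2.69931529  1.10445408] [0.46983408 0.2078106  1.05400912]
wrist [[337.0133209854325, 0.0, 319.83378126744043], [0.0, 337.0133209854325, 241.8787014992152], [0.0, 0.0, 1.0]] [-2.41635806  1.62808903  0.21997478] [-0.52427064 -0.0339279   0.37865987]
{'time': 0.15, 'qpos': array([-1.31379404e+00,  4.85921131e-02,  9.79587778e-02,  1.62200576e+00,
       -1.90260871e-05,  1.44298745e+00]), 'qvel': array([-7.85348607e-05, -1.10688663e-03,  4.97681585e-03,  1.10495925e-03,
       -1.55742397e-04, -2.34392063e-04]), 'joint_torque': array([ 2.22331291e-03, -3.39259744e+01,  3.20423841e+01,  1.53768423e-02,
       -4.35173331e-05,  8.78175058e-06]), 'eef_pos': array([ 0.19693286, -0.48615022,  0.23038062]), 'tcp_rot': array([ 9.81546660e-01,  1.91220565e-01, -6.89701065e-05, -9.18846991e-04]), 'ft_force': array([-0.51222951, -0.21873281, -0.61608853]), 'moment': array([-0.02343858, -0.00786418,  0.02934596]), 'gripper_force': 0.0, 'grip_width': 0.0852417766591533}
```

View pics/top0.png

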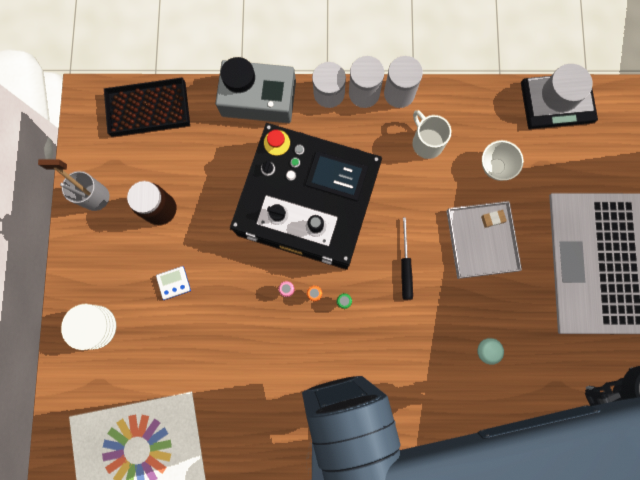

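View pics/side0.png

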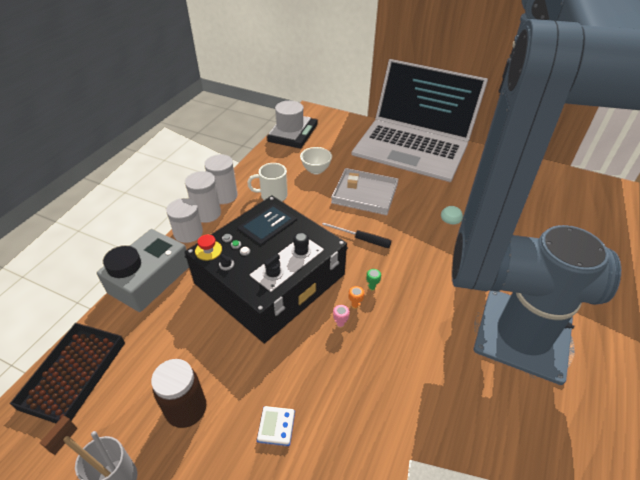

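Top view: there are two black holder heads on the white plate, at about (277,213) and (316,223). The look-alikes on the bench are pink (287,289), orange (314,293) and green (344,300). The selector at (267,169) and the grinder's black cap at (238,75) could also be mistaken for it. I'll check the two heads in a close crop.

```bash
cat > h.py <<'E'
import numpy as np,cv2
from scipy.spatial.transform import Rotation as R
def ray(c,uv):
    Rm,_=cv2.Rodrigues(c["rvec"]);p=cv2.undistortPoints(np.array([[uv]],float),c["mtx"],None)[0,0]
    return -Rm.T@np.ravel(c["tvec"]),Rm.T@np.array([p[0],p[1],1])
def onz(c,uv,z):
    o,d=ray(c,uv);return o+d*(z-o[2])/d[2]
def proj(c,P): return cv2.projectPoints(np.array([P],float),c["rvec"],c["tvec"],c["mtx"],None)[0].ravel()
E
python3 - <<'E'
import pickle,cv2,numpy as np
from h import *
d=pickle.load(open("cam0.pkl","rb"))
a=d["top"]["img"][185:260,245:345];b=d["side"]["img"][220:295,235:335]
f=lambda x:cv2.resize(x,(800,600)[:1]*1+(600,),interpolation=cv2.INTER_CUBIC)
m=np.hstack([cv2.resize(x,(400,300),interpolation=cv2.INTER_CUBIC) for x in(a,b)])
cv2.imwrite("pics/crop.png",m[:,:,::-1])
t=d["top"]
for n,uv,z in[("kA",(277,213),.167),("kB",(316,223),.167),("c+x+y",(267,125),.12),("c+x-y",(380,157),.12),("c-x-y",(349,267),.12),("c-x+y",(234,228),.12),
 ("t",(449,208),.025),("t",(511,202),.025),("t",(521,270),.025),("t",(459,277),.025),("carton",(494,216),.025)]: print(n,onz(t,uv,z).round(4))
E
```

```text
kA [0.5433 0.1706 0.167 ]
kB [0.5213 0.0858 0.167 ]
c+x+y [0.7616 0.2022 0.12  ]
c+x-y [ 0.6849 -0.0583  0.12  ]
c-x-y [0.4314 0.0133 0.12  ]
c-x+y [0.5188 0.2712 0.12  ]
t [ 0.5871 -0.2322  0.025 ]
t [ 0.6023 -0.3828  0.025 ]
t [ 0.4366 -0.3981  0.025 ]
t [ 0.4195 -0.2505  0.025 ]
carton [ 0.5675 -0.3401  0.025 ]
```

View pics/crop.png

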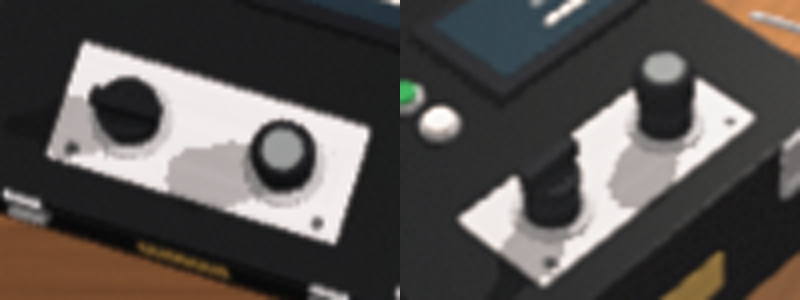

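The crop shows the left head, top (277,213), with a bar-shaped wing. The right head, top (316,222) and side (301,237), is round with a flat grey top, so that is my target (holder_b). The pink, orange and green ones on the bench stay where they are.

```bash
cat >> h.py <<'E'
def disc(c,uv,r=14):
    "grey flat top near uv: centroid of the bright blob inside the dark knob"
    u,v=map(int,uv);im=c["img"][v-r:v+r,u-r:u+r];hsv=cv2.cvtColor(im,cv2.COLOR_RGB2HSV)
    m=((hsv[...,2]>95)&(hsv[...,2]<205)).astype(np.uint8)
    n,l,st,ce=cv2.connectedComponentsWithStats(m,connectivity=4)
    k=l[r,r];return ce[k]+[u-r,v-r],st[k]
def tri(a,ua,b,ub):
    o1,d1=ray(a,ua);o2,d2=ray(b,ub);s=np.linalg.lstsq(np.c_[d1,-d2],o2-o1,rcond=None)[0]
    p,q=o1+s[0]*d1,o2+s[1]*d2;return (p+q)/2,np.linalg.norm(p-q)
def down(yaw): return (R.from_euler("z",yaw)*R.from_euler("x",np.pi)).as_quat()
E
python3 - <<'E'
import pickle
from h import *
from rig import manip
d=pickle.load(open("cam0.pkl","rb"))
a,sa=disc(d["top"],(316,222));b,sb=disc(d["side"],(301,237))
print(a,sa,b,sb);P,g=tri(d["top"],a,d["side"],b);print(P,g,onz(d["top"],a,.167),onz(d["side"],b,.167))
yb=np.deg2rad(-16.3)
for k in(0,np.pi):
  for dy in(0,.8,1.55):
    q=manip.ik([P[0],P[1],.14],down(yb+k+dy));print(k,dy,q)
p=[P[0],P[1],.27]
q=[manip.ik(p,down(yb+k)) for k in(0,np.pi)]
E
```

```text
[315.18987342 221.63291139] [ 9  9 10 10 79] [300.53731343 236.55223881] [ 9 10 10  8 67]
[0.5235812  0.0873784  0.16852636] 0.0009529269386906839 [0.52435204 0.08756219 0.167     ] [0.52381846 0.08596428 0.167     ]
0 0 [ 0.03899518  0.06182187 -0.06767047  1.44130398  0.         -2.81810881]
0 0.8 [ 0.03899518  0.06182187 -0.06767047  1.44130398  0.          2.6650765 ]
0 1.55 [ 0.03899518  0.06182187 -0.06767047  1.44130398  0.          1.9150765 ]
3.141592653589793 0 [ 0.03899518  0.06182187 -0.06767047  1.44130398  0.          0.32348385]
3.141592653589793 0.8 [ 0.03899518  0.06182187 -0.06767047  1.44130398  0.         -0.47651615]
3.141592653589793 1.55 [ 0.03899518  0.06182187 -0.06767047  1.44130398  0.         -1.22651615]
```

```bash
python3 - <<'E'
import pickle
from h import *
from rig import manip
yb=np.deg2rad(-16.3)
manip.reach([.524,.087,.26],down(yb+np.pi))
c=manip.camera("wrist");pickle.dump(c,open("w1.pkl","wb"))
cv2.imwrite("pics/w1.png",c["img"][:,:,::-1])
print(proj(c,[.524,.087,.167]),manip.state()["time"],manip.state()["eef_pos"],manip.state()["ft_force"],manip.state()["moment"])
E
```

```text
[321.02183774 243.70306889] 2.55 [0.52412463 0.08605522 0.25990907] [ 0.68107297 -0.12351614 -0.27399475] [-0.00307598  0.0172779   0.00153578]
```

View pics/w1.png

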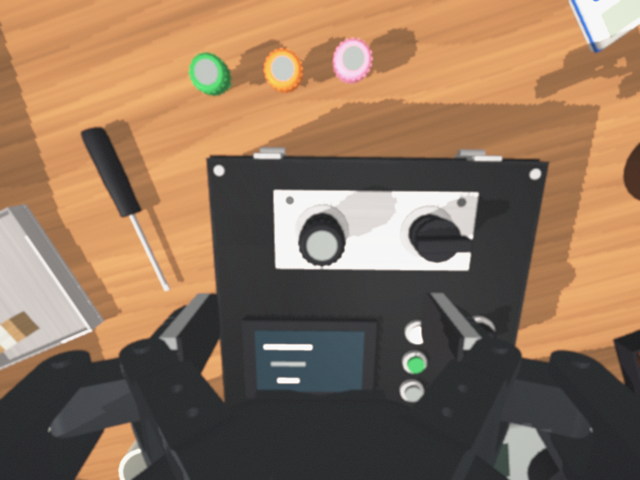

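The wrist view shows the round knob's grey top at about (322,247) and the wing head at (438,238). Both sit on the white plate, whose corners are (274,191), (478,192), (470,270) and (276,269). I'll refine the knob position and the box yaw from this view.

```bash
python3 - <<'E'
import pickle
from h import *
c=pickle.load(open("w1.pkl","rb"));d=pickle.load(open("cam0.pkl","rb"))
a,s=disc(c,(322,247),25);print(a,s,onz(c,a,.167))
t=disc(d["top"],(316,222))[0];b=disc(d["side"],(301,237))[0]
print(tri(c,a,d["top"],t),tri(c,a,d["side"],b))
# plate yaw
m=cv2.inRange(cv2.cvtColor(c["img"][180:280,255:500],cv2.COLOR_RGB2HSV),(0,0,150),(180,40,255))
for k,P in(("box edge",[(208,157),(548,161)]),("plate",[(274,191),(478,192)]),("plate2",[(276,269),(470,270)])):
    p,q=[onz(c,x,.12) for x in P];v=q-p;print(k,np.rad2deg(np.arctan2(-v[0],v[1])),p,q)
print(onz(c,(548,161),.12)[:2],"centre from plate",sum(onz(c,x,.122) for x in[(274,191),(478,192),(470,270),(276,269)])/4)
E
```

```text
[320.65432099 245.22993827] [  9   8  32  31 648] [0.52503085 0.08641912 0.167     ]
(array([0.52228244, 0.08723771, 0.1772502 ]), np.float64(5.241994958109139e-05)) (array([0.52430303, 0.08630942, 0.16736601]), np.float64(0.0012508600663212026))
box edge -17.044181234811234 [0.44018647 0.01566753 0.12      ] [0.52149642 0.28088875 0.12      ]
plate -16.660928747053074 [0.48154481 0.05856249 0.12      ] [0.53044592 0.22196313 0.12      ]
plate2 -16.672276474440142 [0.54762438 0.03841939 0.12      ] [0.59714283 0.20376361 0.12      ]
[0.52149642 0.28088875] centre from plate [0.5386385  0.13049543 0.122     ]
```

```bash
cat >> h.py <<'E'
def log(s,b=None):
    f=s["ft_force"].round(2);m=s["moment"].round(3)
    print(round(s["time"],2),s["eef_pos"].round(4),f,m,round(s["grip_width"],4),round(s["gripper_force"],1))
E
python3 - <<'E'
from h import *
from rig import manip
yb=np.deg2rad(-16.7);q=down(yb+np.pi)
manip.movel([.5244,.0867,.20],q);manip.movel([.5244,.0867,.138],q,.05);manip.pause(.3);log(manip.state())
manip.close(20);manip.pause(.3);log(manip.state())
E
```

```text
4.79 [0.5245 0.0867 0.1382] [ 0.35 -0.6  -0.66] [-0.01   0.047 -0.043] 0.0854 0.0
5.6 [0.5244 0.0868 0.1381] [0.39 0.87 1.09] [ 0.137  0.066 -0.032] 0.0351 21.4
```

```bash
python3 - <<'E'
from h import *
from rig import manip
yb=np.deg2rad(-16.7);q=down(yb+np.pi)
manip.close(45);manip.pause(.2);s=manip.state();log(s);f0=s["ft_force"][2]
x,y=.5244,.0867;z=.138
for i in range(24):
    z-=.0004;manip.movel([x,y,z],q,.01);manip.pause(.08)
    s=manip.state();d=.1381-s["eef_pos"][2];f=s["ft_force"][2]-f0;print(i,round(z,4),round(d*1e3,2),s["ft_force"].round(1),round(s["moment"][2],3))
    if f>8+600*max(d,0)+4: break
log(s)
E
```

```text
6.02 [0.5245 0.0868 0.1382] [-0.49  2.29  2.14] [0.24  0.071 0.006] 0.0347 44.6
0 0.1376 0.02 [-1.4  0.9  4.3] 0.004
1 0.1372 0.08 [-1.1  1.2  6.2] -0.034
2 0.1368 0.15 [-1.8  0.3  7.2] -0.003
3 0.1364 0.5 [-0.7  1.9  7.4] 0.034
4 0.136 0.82 [-1.8  0.4  8.4] 0.005
5 0.1356 1.16 [-1.7  1.4  7.9] 0.011
6 0.1352 1.51 [-0.9  1.8  8. ] -0.053
7 0.1348 1.83 [-1.3  1.   8. ] 0.037
8 0.1344 2.17 [-2.5  0.9  9.1] 0.027
9 0.134 2.5 [-1.1  1.3  8.2] 0.004
10 0.1336 2.88 [-2.   1.3  8.3] 0.046
11 0.1332 3.19 [-1.8  1.4  7.4] 0.016
12 0.1328 3.51 [-1.8  1.8  9.2] 0.014
13 0.1324 3.89 [-2.6  0.8  8.5] -0.037
14 0.132 4.22 [-2.4  1.4  9.8] -0.007
15 0.1316 4.55 [-2.3  0.1 10.3] -0.02
16 0.1312 4.88 [-2.5  0.8 10.6] -0.006
17 0.1308 5.25 [-2.7  1.5 10.3] -0.005
18 0.1304 5.57 [-3.1  0.4 10.4] 0.057
19 0.13 5.9 [-2.6  0.6  9.3] 0.018
20 0.1296 6.24 [-3.   1.  10.8] -0.018
21 0.1292 6.59 [-2.6  0.4 10.6] -0.003
22 0.1288 6.94 [-3.6  0.1 10.5] 0.003
23 0.1284 7.28 [-3.3  1.3 11.3] 0.037
14.02 [0.525  0.0867 0.1308] [-3.26  1.31 11.28] [0.191 0.788 0.037] 0.0348 45.2
```

```bash
cat >> h.py <<'E'
def mean(manip,n=6):
    A=[]
    for _ in range(n): manip.pause(.02);s=manip.state();A.append(np.r_[s["ft_force"],s["moment"]])
    return np.mean(A,0),s
def tyaw(s):
    v=R.from_quat(s["tcp_rot"]).as_matrix()[:,0];return np.rad2deg(np.arctan2(v[1],v[0]))
E
python3 - <<'E'
from h import *
from rig import manip
x,y,z=.5244,.0867,.1284;y0=163.3
m0,s=mean(manip,10);print(m0.round(3),tyaw(s))
for a in np.arange(3,91,3):
    manip.movel([x,y,z],down(np.deg2rad(y0+a)),.02);m,s=mean(manip)
    print(a,round((tyaw(s)-y0)%360,2),m[:3].round(1),round(m[5]-m0[5],3),s["eef_pos"].round(4),round(s["time"],2))
    if m[5]-m0[5]<-.06: break
E
```

```text
[-3.0030e+00  1.1830e+00  1.0921e+01  2.0800e-01  7.7300e-01 -7.0000e-03] 163.3006411064185
3 3.0 [-2.7  1.  10.9] 0.002 [0.5252 0.0867 0.1309] 14.53
6 5.99 [-2.6  0.8 11.5] 0.021 [0.5253 0.0866 0.131 ] 14.88
9 9.0 [-2.2  0.6 11.1] -0.003 [0.5255 0.0866 0.131 ] 15.23
12 11.99 [-1.8  0.9 10.9] 0.001 [0.5256 0.0866 0.1311] 15.58
15 15.0 [-1.9  0.6 11. ] 0.037 [0.5257 0.0866 0.1311] 15.93
18 18.0 [-2.1  0.8 11.2] 0.009 [0.5257 0.0866 0.1311] 16.28
21 21.0 [-2.2  0.9 10.9] 0.014 [0.5256 0.0866 0.1311] 16.63
24 24.0 [-2.3  0.4 11.1] 0.0 [0.5257 0.0866 0.1311] 16.98
27 27.0 [-2.2  0.5 11. ] -0.017 [0.5257 0.0866 0.1311] 17.33
30 30.0 [-2.2  0.8 10.7] 0.007 [0.5257 0.0865 0.1311] 17.68
33 33.0 [-2.1  1.  11. ] 0.024 [0.5257 0.0866 0.1311] 18.03
36 35.99 [-1.7  0.9 11.1] -0.01 [0.5257 0.0866 0.1311] 18.38
39 39.0 [-2.2  0.7 10.8] 0.012 [0.5257 0.0866 0.1311] 18.73
42 42.0 [-2.4  0.8 11. ] -0.005 [0.5257 0.0866 0.1311] 19.08
45 44.99 [-1.9  1.1 10.7] -0.056 [0.5256 0.0867 0.1311] 19.43
48 47.99 [-2.4  1.5 11.1] -0.07 [0.5254 0.087  0.1311] 19.78
```

```bash
python3 - <<'E'
from h import *
from rig import manip
x,y,z=.5244,.0867,.1284;y0=163.3
m,s=mean(manip,15);print(m.round(3))
for a in(49.5,51):
    manip.movel([x,y,z],down(np.deg2rad(y0+a)),.02);m,s=mean(manip,12)
    print(a,m[:3].round(1),round(m[5],3),s["eef_pos"].round(4))
    if m[5]<-.1:break
E
```

```text
[-2.734  1.447 11.072  0.364  0.567 -0.077]
49.5 [-2.6  1.7 11.1] -0.14 [0.5254 0.0871 0.1311]
```

The torque rises clearly from about 44°, so the carrier is at its stop. I'll ease off to light contact and lift in small steps while watching Fz.

```bash
python3 - <<'E'
from h import *
from rig import manip
x,y,z=.5252,.0867,.1284;q=down(np.deg2rad(163.3+48.3))
manip.movel([x,y,z],q,.02);m,s=mean(manip,8);print(m.round(2))
ok=True
for i in range(17):
    z+=.001 if i<12 else .002
    manip.movel([x,y,z],q,.02);m,s=mean(manip,4);print(round(z,4),s["eef_pos"].round(4),m[:3].round(1),round(m[5],3))
    if m[2]<-7: print("held");ok=False;break
log(s)
E
```

```text
[-3.97  1.85 11.83  0.4   0.84 -0.07]
0.1294 [0.5255 0.0871 0.1314] [-3.4  1.9 10.2] -0.085
0.1304 [0.5255 0.087  0.132 ] [-2.3  1.7  9.3] -0.08
0.1314 [0.5254 0.087  0.1329] [-2.7  1.9  8.2] -0.09
0.1324 [0.5254 0.087  0.1336] [-1.9  1.9  7.7] -0.079
0.1334 [0.5254 0.087  0.1344] [-1.8  1.7  7. ] -0.025
0.1344 [0.5253 0.087  0.1351] [-1.2  2.   6.1] -0.051
0.1354 [0.5253 0.087  0.1359] [-1.6  1.7  5.4] -0.071
0.1364 [0.5252 0.0869 0.1366] [-1.6  1.9  5.3] -0.071
0.1374 [0.5252 0.0869 0.1374] [-1.2  2.5  4.2] -0.058
0.1384 [0.5252 0.0869 0.1384] [-1.2  3.   3.3] -0.035
0.1394 [0.5252 0.0868 0.1396] [-1.6  3.4  4.3] -0.031
0.1404 [0.5254 0.0867 0.141 ] [-1.1  3.3  5.2] 0.002
0.1424 [0.5254 0.0865 0.1426] [-0.5  2.5  4.2] -0.009
0.1444 [0.5254 0.0865 0.1443] [0.7 1.5 3.3] 0.003
0.1464 [0.5251 0.086  0.146 ] [ 0.2 -0.4  1.3] 0.01
0.1484 [0.5248 0.0866 0.1478] [-0.2 -0.1 -0.7] -0.006
0.1504 [0.5252 0.0867 0.1505] [ 0.1  0.2 -0.7] -0.01
26.25 [0.5252 0.0867 0.1505] [-0.22  0.79 -0.53] [-0.016  0.003  0.   ] 0.0343 44.9
```

```bash
python3 - <<'E'
from h import *
from rig import manip
import pickle
q=down(np.deg2rad(163.3+48.3))
manip.movel([.5252,.0867,.25],q,.06)
log(manip.state())
c=manip.camera("side");
q2=down(np.deg2rad(185.7));manip.reach([.471,-.320,.22],q2);manip.pause(.3);log(manip.state())
w=manip.camera("wrist");t=manip.camera("side");pickle.dump([c,w,t],open("w2.pkl","wb"))
cv2.imwrite("pics/m2.png",np.hstack([cv2.resize(c["img"][150:300,200:360],(400,375)),cv2.resize(w["img"],(400,375))])[:,:,::-1])
E
```

```text
28.06 [0.525  0.0867 0.2495] [ 0.56 -0.85 -0.04] [0.031 0.002 0.001] 0.0347 44.9
29.93 [ 0.4714 -0.3193  0.2201] [-0.12  0.2  -1.21] [-0.004  0.007 -0.013] 0.0348 44.9
```

View pics/m2.png

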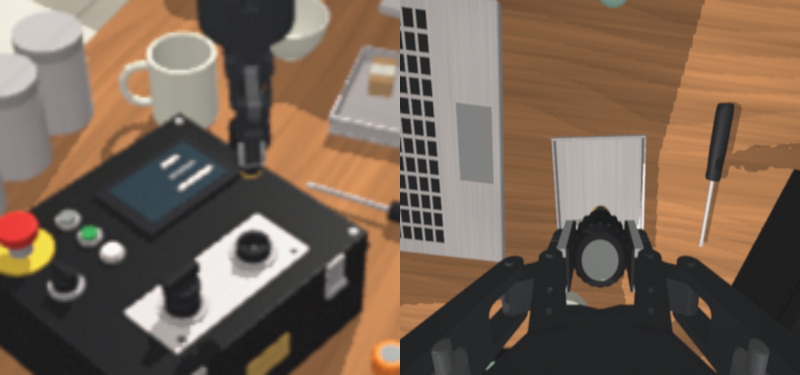

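The left half (side view) shows holder_b empty and the wing head still in place. The right half (wrist view) shows the round knob in the fingers, with the tray's -x edge at about (243,177) to (392,175) in full-frame pixels. I'll check the tray edge and then lower the carrier.

```bash
python3 - <<'E'
from h import *
from rig import manip
import pickle
c,w,t=pickle.load(open("w2.pkl","rb"))
a,b=onz(w,(243,177),.025),onz(w,(392,175),.025);print(a,b)
e=(a+b)/2;v=(b-a)[:2];v/=np.linalg.norm(v);n=np.array([v[1],-v[0]]);n*=np.sign(n[0])
P=e[:2]+.045*n;print("target",P)
assert np.hypot(*(P-[.471,-.320]))<.012
q=down(np.deg2rad(185.7));x,y=P
manip.movel([x,y,.10],q,.12);manip.movel([x,y,.040],q,.06);m0,s=mean(manip,10);print(m0.round(2))
z=.040
while z>.024:
    z-=.0008;manip.movel([x,y,z],q,.015);m,s=mean(manip,4)
    if m[2]-m0[2]>2: break
print(z,m.round(2));log(s)
E
```

```text
[ 0.43881581 -0.39922637  0.025     ] [ 0.42205149 -0.2530015   0.025     ]
target [ 0.47514079 -0.32098837]
[-0.02  0.13 -0.79  0.01 -0.01  0.  ]
0.029599999999999984 [-0.81  0.41  2.27  0.15  0.11  0.01]
36.62 [ 0.4753 -0.3211  0.0301] [-0.86 -0.51  2.13] [0.15  0.121 0.03 ] 0.0347 45.2
```

Contact came at TCP z = 0.030, as predicted, so the foot is on the tray floor. I'll release and retreat.

```bash
python3 - <<'E'
from h import *
from rig import manip
manip.close(20);manip.ungrasp();manip.pause(.3);log(manip.state())
p=manip.state()["eef_pos"];manip.movel([p[0],p[1],.20],None,.08)
manip.movel([.36,-.30,.25],None,.15);manip.pause(.2)
c=manip.camera("side");t=manip.camera("top");log(manip.state())
cv2.imwrite("pics/m3.png",np.hstack([cv2.resize(c["img"][140:300,220:430],(400,300)),cv2.resize(t["img"][120:300,240:540],(400,300))])[:,:,::-1])
E
```

```text
37.68 [ 0.4752 -0.321   0.0296] [-0.1   0.68 -0.16] [-0.018 -0.017  0.011] 0.0852 0.0
41.27 [ 0.3603 -0.2999  0.2495] [0.58 0.63 0.07] [0.011 0.046 0.001] 0.0854 0.0
```

View pics/m3.png

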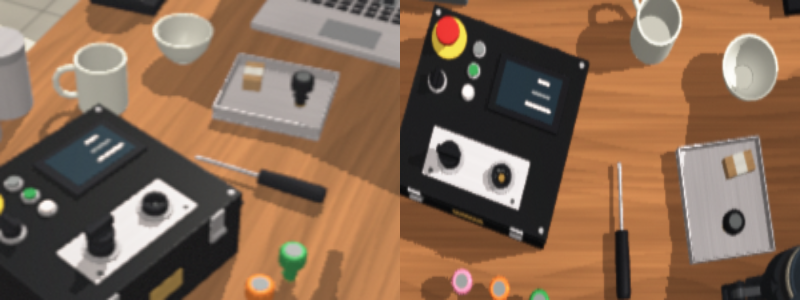

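The carrier stands upright in the tray's empty half, at crop pixels (302,85) in the side view and (734,222) in the top view. The carton, the wing head and the bystanders haven't moved.

```bash
python3 -c "
from rig import manip
print(manip.sign_off())"
```

```text
the job is handed in; nothing more can be done
None
```

I took out the round-knob carrier and stood it upright on the tray floor, leaving the wing-knob carrier in its holder, and handed the job in at about 41 s; no verdict came back.

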